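Weigh two desiccant cartridges and lock the dry one into the gas drier

TASK

One of the two look-alike desiccant cartridges is dry and the other is spent, so heavy with water that it outweighs the counterpoise. Stand a cartridge on the balance pan, let go and see which way the beam leans to tell them apart; then fit the dry (light) cartridge into the drier's bayonet socket - feel for its slots with light pressure, push down against the spring, turn clockwise and let it rise until it is locked - and stand the spent one upright in the clear tray. Be gentle with the balance, never force the bayonet, and leave the other things where they are.

Things in the scene. Friction and masses are not known exactly. Their poses are not given: they have to be found in the camera images.
- cartridge_1: one of two look-alike desiccant cartridges, upright; origin: centre of its underside. Metal canister 34 mm in diameter, height 0-33 mm, lowest 3 mm tapered to 29; ribbed grey head, 42 mm, 33-58 mm; on it a grip fin 36 mm long (its x), 14 mm thick (its y), 56-84 mm. Two lugs at +x and -x, under the fin's ends, reach 21 mm from the axis, 6 mm wide, height 12-17 mm
- cartridge_2: the other cartridge, same shape; half a turn about z makes no difference to either. Dry about 115 g, spent about 165 g (within 5 per cent); which of the two is dry is not known
- balance: grey top-pan beam balance; origin under the centre of its base (100 x 190 mm, 31 mm high), beam along its y, pivot 88 mm high, black pointer before a white scale in the middle (up to 166 mm high), load pan at its +y end, steel counterpoise at its -y end. Its knife edges are delicate: over 12 N on it is too much
- pan_floor (a point): centre of the load pan's flat floor (58 mm in diameter; rim 4 mm above it), 100 mm to the side of the beam's pivot; it stays level and moves up and down with the beam, by about 15 mm either way
- beam (a joint): beam tilt in rad, from -0.15 to 0.15; 0 = level, positive = load pan low, counterpoise high. Empty it rests at -0.15 (pan up); a dry cartridge leaves it at -0.07 to -0.12, a spent one brings it to +0.05 to +0.13; it settles in about 1 s
- drier: gas drier head: grey plate 104 x 104 x 8 mm with an upright round white housing (62 mm in diameter, 57 mm high) and two hose barbs on its +x side; origin under its centre. A steel ring in the housing has two keyways facing each other, 7.6 mm wide, roughly along the drier's x, but it is clamped up to 0.55 rad off either way: that is not measured, see it or feel for it
- socket_mouth (a point): centre of the round 36 mm bore in the ring's flat top face, 52 mm above the drier's origin. With its lugs on the ring a cartridge's origin is 40 mm above the drier's; in the keyways it drops 5 mm, onto a spring follower (3 N, then 0.8 N more per mm, solid stop 11 mm down). Over 30 N between cartridge and drier bends the lugs
- clear_tray: clear plastic tray, open on top, fixed; origin under its centre; outside 84 (x) x 118 (y) x 50 mm, walls and floor 2 mm thick
- forceps: steel forceps 14 x 125 x 9 mm lying on the worktop; leave alone
- vial_stop: brown vial with a screw cap, 34 mm in diameter, 70 mm high; leave alone
- vial_subs: brown vial with a screw cap, 30 mm in diameter, 62 mm high; leave alone
- calculator: pocket calculator 122 x 74 x 13 mm; leave alone
- marker_0: marker pen 131 mm long, lying; leave alone
- timer: small white timer 38 x 68 x 54 mm; leave alone
- lock_seat (a point): on the socket's axis, 29 mm above the drier's origin: there the origin of a locked cartridge lies. To lock: from the keyways push its origin down to 24.5-26.5 mm above the drier's (some 10 N), turn it clockwise from above, 0.65 to 0.87 rad from the keyways' middle (then comes a stop), let go: the spring lifts the lugs 2 mm into pockets. Turned too little, it stays low or springs out
Things that resemble listed ones, but are neither listed nor needed, are in the scene too. What is shaped like the cartridge_1 but blue is not meant. Leave any blue look-alike of the clear_tray alone.

How it is judged:
On the way:
1. a cartridge stands on the balance pan, let go, with the beam come to rest (((contact force between cartridge_1 and balance above 0.6 N and distance between cartridge_1 and pan_floor below 0.02 m and contact force between cartridge_1 and the fingers below 0.1 N and velocity of joint beam between -0.05 and 0.05 rad/s) or (contact force between cartridge_2 and balance above 0.6 N and distance between cartridge_2 and pan_floor below 0.02 m and contact force between cartridge_2 and the fingers below 0.1 N and velocity of joint beam between -0.05 and 0.05 rad/s))), for 0.2 s.
At the end, for the whole second after the job is handed in: the dry cartridge is locked in the socket: origin 28 to 31.5 mm above the drier's, within 4 mm of its axis, upright within 0.12 rad; the spent one (over 1.36 N on the tray) stands on the clear tray's floor, upright within 0.1 rad; both let go and at rest (((z of cartridge_1 in the frame of drier between 0.028 and 0.0315 m and horizontal distance between cartridge_1 and drier below 0.004 m and angle between cartridge_1's own z axis and vertical below 0.12 rad and linear speed of each of cartridge_1, cartridge_2 below 0.02 m/s and x of cartridge_2 in the frame of clear_tray between -0.04 and 0.04 m and y of cartridge_2 in the frame of clear_tray between -0.057 and 0.057 m and z of cartridge_2 in the frame of clear_tray below 0.006 m and angle between cartridge_2's own z axis and vertical below 0.1 rad and contact force between cartridge_2 and clear_tray above 1.36 N) or (z of cartridge_2 in the frame of drier between 0.028 and 0.0315 m and horizontal distance between cartridge_2 and drier below 0.004 m and angle between cartridge_2's own z axis and vertical below 0.12 rad and linear speed of each of cartridge_2, cartridge_1 below 0.02 m/s and x of cartridge_1 in the frame of clear_tray between -0.04 and 0.04 m and y of cartridge_1 in the frame of clear_tray between -0.057 and 0.057 m and z of cartridge_1 in the frame of clear_tray below 0.006 m and angle between cartridge_1's own z axis and vertical below 0.1 rad and contact force between cartridge_1 and clear_tray above 1.36 N))); the robot touches nothing.
It fails at once if a cartridge or the gripper bears on the balance with more than 12 N (contact force between any of cartridge_1, cartridge_2, the arm, the fingers and balance above 12 N).
It fails at once if a cartridge is forced against the drier with more than 30 N (contact force between any of cartridge_1, cartridge_2 and drier above 30 N).
It fails at once if another thing is moved by more than 3 cm (distance of any of forceps, vial_stop, vial_subs, calculator, marker_0, timer from where it was at the start of the episode above 0.03 m).
It also fails if it takes over 72 s, if anything falls off the work surface, if the arm or the gripper's body presses on something with over 40 N, if the wrist force passes 120 N, or if a joint passes its speed limit or range.

ROBOT

A 6-joint arm with a two-finger parallel gripper is mounted at the origin on a cart in front of the work surface, level with it; the furniture and walls round the work are solid. World frame = base frame: x ahead of the robot, y to its left, z up, the work surface at z = 0. Lengths are in m, angles in rad, forces in N, time in s.
With the tool pointing down it reaches from about 0.375 to 0.9 m from the base axis. Payload 3.1 kg.
Tool frame: the origin (TCP) lies between the finger pads; the fingertips stand manip.nose_length ahead of it and the grasp point (between the pads) lies 5 mm behind it (manip.nose_length is the distance from the TCP to the fingertips, in m); z points along the fingers, y is the line along which they close (so a half turn about z gives the same grasp; the last joint's range is limited). The gripper opens to 85 mm and grips with 20 to 120 N. Pads are 22 mm wide; open, the fingers measure 114 mm over their backs; the gripper's body (76 mm by 85 mm) begins 54 mm behind the grasp point. The pads swing forward as they close: fully open they stand 13 mm farther back than shut.
Start: joints at [-1.345, 0.527, 1.433, -0, 1.181, -0.178], TCP at [0.246, -0.575, 0.216] pointing down, gripper open.
Joint ranges: [-3.08, 3.08], [-0.75, 2.2], [0.22, 2.44], [-1.43, 4.57], [0, 2.65], [-2.85, 2.85]. Speed limits (rad/s): [2.79, 2.79, 3.14, 3.14, 3.14, 3.14].

INTERFACE

Orientations are given as a unit quaternion [x, y, z, w].
In Python, from station import monitor, eyes, job, manip gives the robot as it stands.
- The arm moves only by the shell command python3 -m pendant 'ROWS' [FORCE]. ROWS is JSON, a list that holds one entry, the list of rows, each a list of 7 numbers: the shift along the tool's x, y, z as a fraction of full scale, then the turn, a rotation vector about the tool's x, y, z as a fraction of full scale, then the opening, from 0 (shut) to 1 (fully open). A call has 1 to 20 rows; each row shifts and turns the commanded pose from where the row before left it, along the tool's axes as they then stand; what a row does not reach is not made up. Full scale, the value 1, is 800 mm for a shift and 0.12 rad for a turn. A row lasts 1/10 s, in which the tool goes at most 50 mm and 8.59 degrees, less where a joint would pass 70% of its speed; a pose out of reach is approached as far as the arm can. A call with a number of a shift or a turn outside -1 to 1 is refused whole. A call with a gripper value outside its range is refused whole. The fingers move at their own pace and stop on an object; FORCE is the grip in N (left out, the last holds). Time passes only in rows, so rows that do not move let the fingers close. It gives the time, the measured TCP pose, the force, the opening and the grip force at its end, in the units of the state.
- monitor.sense(): the state, without advancing time (a new reading comes with each control period).
- eyes.snapshot(name): name is "scene" or "side" or "wrist"; returns a dict with "pixels" (420x560x3 uint8, red, green, blue), "depth" (420x560 float32, m along the optical axis (not along the pixel's ray), 0 where there is no reading), "intrinsics" (3x3 intrinsics, pixels), "k1" (the pictures are not rectified: a ray, as slopes to the right and down, at radius r is drawn at 1 + k1 r^2 times it, then the intrinsics apply), "eye" and "attitude" of the camera in the world. Camera axes: x right, y down, z forward; pixel columns grow to the right and rows downward; lengths in m; the calibration is good to about 2 mm. A picture is of the moment at which its call begins.
- job.sign_off(): hands the job in; it is judged then, once.
The state is a dict: "t": time; "q": joint angles; "qd": joint speeds; "tau": joint torques, N m; "tcp_pos": TCP position; "tool_rot": TCP orientation; "force": force on the tool from outside, world axes, zero at the start; "ft_torque": the same for the moment, N m; "finger_gap": opening from 0.0 (shut) to 1.0 (fully open); "gripper_force": force on a finger pad.
Only numpy, scipy, OpenCV 4.12 (cv2) and the standard library are available. Lean on these libraries where they do the work, as an engineer would, in place of code of your own. Each camera call takes 0.05 s, during which the arm holds its last target. There are 200 camera calls.

## Working session

There is one attempt and no reset: what is moved stays moved. The work goes in short steps, Python scripts to look and compute and a shell command to move; the robot and the scene stay as the last step left them, time stands still between calls to the robot, and variables do not carry over. Pictures are saved under pics/ and viewed, at most 10 in all, crops included, and the job is handed in when it is done.

```bash
ls; mkdir -p pics; cat > h.py <<'E'
import numpy as np, cv2
from station import monitor, eyes, job, manip
from scipy.spatial.transform import Rotation as R
def snap(n,save=None):
    s=eyes.snapshot(n)
    if save: cv2.imwrite('pics/'+save,s['pixels'][:,:,::-1])
    np.savez('last_%s.npz'%n,**{k:np.asarray(v) for k,v in s.items()})
    return s
def att(s):
    a=np.asarray(s['attitude'],float)
    return a if a.shape==(3,3) else R.from_quat(a).as_matrix()
def rays(s,uv):
    uv=np.asarray(uv,float).reshape(-1,1,2); K=np.asarray(s['intrinsics'],float)
    k=float(s['k1'])
    p=cv2.undistortPoints(uv,K,np.array([k,0,0,0.]))[:,0]
    return np.c_[p,np.ones(len(p))]
def onplane(s,uv,z):
    d=rays(s,uv)@att(s).T; e=np.asarray(s['eye'],float)
    return e+d*((z-e[2])/d[:,2])[:,None]
def cloud(s):
    h,w=s['depth'].shape; v,u=np.mgrid[:h,:w]
    d=rays(s,np.c_[u.ravel(),v.ravel()])*s['depth'].reshape(-1,1)
    return (d@att(s).T+np.asarray(s['eye'],float)).reshape(h,w,3)
def load(n):
    z=np.load('last_%s.npz'%n,allow_pickle=True); return {k:z[k] for k in z}
E
python3 - <<'E'
from h import *
a=snap('scene','a.png');b=snap('side','b.png')
for s in (a,b): print(s['eye'],s['attitude'],s['intrinsics'],s['k1'])
print(monitor.sense(), manip.nose_length)
E
```

```text
pics
[-0.55447611 -0.55408628  1.33758189] [ 0.80656831 -0.44485296  0.18136936 -0.34446852] [[529.42380661   0.         284.75642077]
 [  0.         529.42380661 204.7475932 ]
 [  0.           0.           1.        ]] 0.06091708497708536
[ 0.34005412 -1.04951673  0.9485544 ] [ 0.88226851 -0.07541208  0.03387165 -0.46343069] [[423.93484047   0.         283.79288947]
 [  0.         423.93484047 211.5152159 ]
 [  0.           0.           1.        ]] 0.004353827442871942
{'t': 0.1, 'q': array([-1.34552008e+00,  5.28365541e-01,  1.43377260e+00, -7.46842200e-06,
        1.18139801e+00, -1.78484692e-01]), 'qd': array([ 0.00070351,  0.00047284, -0.00394251,  0.00077436, -0.00234321,
       -0.00088055]), 'tau': array([ 1.76326324e-05, -4.43305707e+01, -1.78585929e+01, -3.05909671e-04,
        3.85670617e-03,  9.93021985e-06]), 'tcp_pos': array([ 0.24543151, -0.5740653 ,  0.21523671]), 'tool_rot': array([ 9.79690506e-01,  2.00513263e-01, -2.61850200e-05, -9.71399435e-04]), 'force': array([ 0.06142879, -0.61062733,  0.1206427 ]), 'ft_torque': array([-0.01220241,  0.06032765,  0.04360782]), 'gripper_force': 0.0, 'finger_gap': 0.998496203187597} 0.014
```

View pics/a.png

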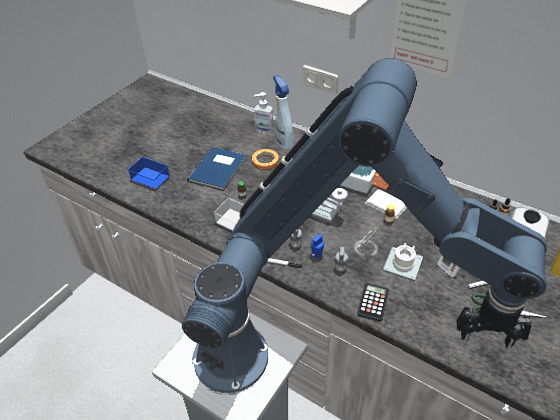

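View pics/b.png

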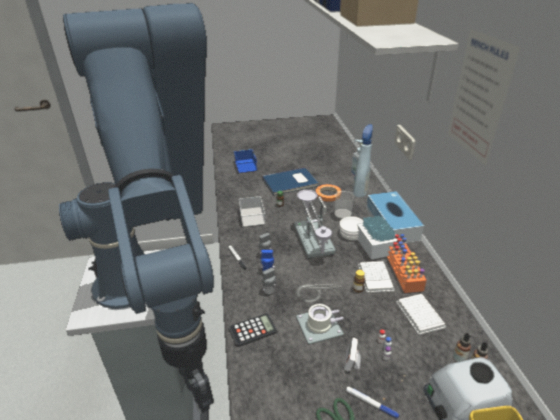

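Scene picture: cartridges near (296,238) and (341,258), blue decoy at (318,245). In the side picture they are near (265,240) and (268,280), with the balance at (315,235), drier at (320,318) and clear tray at (252,212).

```bash
python3 - <<'E'
from h import *
s=load('side'); P=cloud(s); 
im=s['pixels'][:,:,::-1][185:345,210:370]
cv2.imwrite('pics/c.png',cv2.resize(im,(640,640),interpolation=cv2.INTER_CUBIC)[:600])
def roi(n,u0,u1,v0,v1,z0,z1):
    q=P[v0:v1,u0:u1].reshape(-1,3); q=q[(q[:,2]>z0)&(q[:,2]<z1)&(q[:,0]>.2)]
    if len(q)<5: print(n,len(q)); return
    r=cv2.minAreaRect((q[:,:2]*1000).astype(np.float32))
    print(n,len(q),q.mean(0).round(4),'rect',np.round(r[0],1),np.round(r[1],1),round(r[2],1), 'zmax',q[:,2].max().round(3))
roi('c_far fin',255,276,228,250,.066,.09)
roi('c_near fin',258,282,260,296,.066,.09)
roi('c_far all',255,276,228,250,.01,.09)
roi('c_near all',258,282,264,296,.01,.09)
roi('drier plate',290,350,295,345,.003,.015)
roi('drier top',300,340,300,335,.045,.07)
roi('tray rim',235,270,190,230,.035,.06)
roi('tray all',235,270,190,230,.0,.06)
roi('bal base',290,340,215,262,.015,.045)
roi('bal pan',310,335,222,245,.05,.2)
roi('bal high',290,335,185,262,.07,.2)
E
```

```text
c_far fin 64 [0.4491 0.0639 0.0768] rect [450.2  66.9] [36.  16.7] 24.3 zmax 0.087
c_near fin 82 [ 0.4382 -0.1112  0.077 ] rect [ 438.3 -109.3] [34.9 17.3] 28.0 zmax 0.086
c_far all 184 [0.4496 0.0593 0.0591] rect [449.7  60.1] [41.6 33.6] 3.3 zmax 0.087
c_near all 326 [ 0.4398 -0.1003  0.0479] rect [443.4 -70.2] [121.   40.4] 85.4 zmax 0.086
drier plate 577 [ 0.5524 -0.2879  0.0067] rect [ 568.3 -248.6] [188.5 137.6] 67.1 zmax 0.015
drier top 256 [ 0.5594 -0.2709  0.052 ] rect [ 558.5 -270.7] [61.7 62.5] 50.1 zmax 0.061
tray rim 184 [0.4292 0.3003 0.0441] rect [427.9 301. ] [ 87.9 134.9] 1.0 zmax 0.053
tray all 716 [0.4311 0.3136 0.0199] rect [437.1 351.3] [289.4 138.4] 85.9 zmax 0.053
bal base 674 [0.6178 0.0816 0.0276] rect [671.6 111. ] [186.4 208. ] 4.7 zmax 0.043
bal pan 274 [0.6331 0.0185 0.1009] rect [631.5  49.7] [ 50.4 136.2] 4.8 zmax 0.132
bal high 691 [0.6309 0.1103 0.1123] rect [633.8 112.5] [ 69.9 260.8] 6.0 zmax 0.169
```

View pics/c.png

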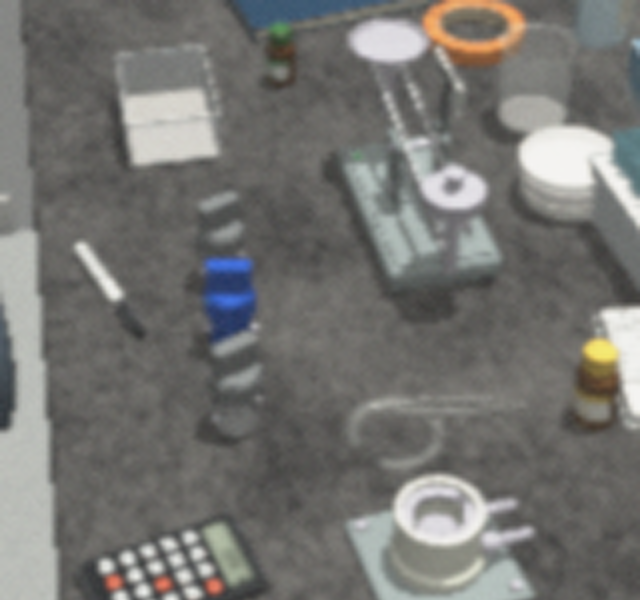

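Crop: load pan at (387,40) in the crop is the balance's far end, counterpoise at (452,187). The drier ring is at (438,512) and the clear tray at (168,105).

```bash
python3 - <<'E'
from h import *
s=load('side'); P=cloud(s); im=s['pixels'].astype(int)
def reg(n,c,r,z0,z1):
    q=P.reshape(-1,3); q=q[(np.abs(q[:,:2]-c)<r).all(1)&(q[:,2]>z0)&(q[:,2]<z1)]
    a=cv2.minAreaRect((q[:,:2]*1000).astype(np.float32)); 
    ctr,rad=cv2.minEnclosingCircle((q[:,:2]*1000).astype(np.float32))
    print(n,len(q),q.mean(0).round(4),'med z',np.median(q[:,2]).round(4),'rect',np.round(a[0],1),np.round(a[1],1),round(a[2],1),'circ',np.round(ctr,1),round(rad,1))
# crop->px: u=210+x/4, v=185+y/4
for n,x,y in [('pan',387,40),('panL',365,40),('panR',410,40),('cp',452,187),('drier',438,512),('tray floor',168,125),('base',430,265)]:
    print(n,P[185+y//4,210+x//4].round(4))
p=P[185+10,210+97]
reg('pan',p[:2],.036,p[2]-.012,p[2]+.015)
reg('drier top',np.array([.559,-.271]),.04,.05,.062)
reg('drier plate',np.array([.559,-.271]),.075,.005,.012)
reg('tray rim',np.array([.429,.301]),.075,.035,.055)
reg('base',np.array([.63,.11]),.12,.024,.036)
reg('fin far',np.array([.45,.066]),.025,.072,.09)
reg('fin near',np.array([.438,-.109]),.025,.072,.09)
w=snap('wrist','w0.png'); st=monitor.sense()
Rt=R.from_quat(st['tool_rot']).as_matrix()
print('cam in tool',Rt.T@(np.asarray(w['eye'])-st['tcp_pos']),'\n',(Rt.T@att(w)).round(3),w['intrinsics'],w['k1'])
E
```

```text
pan [0.6248 0.2194 0.1239]
panL [0.6061 0.2187 0.1265]
panR [0.644  0.2068 0.1296]
cp [0.6362 0.0074 0.1173]
drier [ 0.5665 -0.2451  0.0223]
tray floor [0.4262 0.2428 0.0395]
base [0.6232 0.0226 0.0228]
pan 168 [0.6246 0.212  0.1298] med z 0.1297 rect [625.3 210.7] [63.3 67.3] 89.5 circ [623.  210.1] 37.4
drier top 170 [ 0.5597 -0.2702  0.0539] med z 0.054 rect [ 559.2 -270.7] [62.9 60.3] 59.4 circ [ 559.2 -270. ] 32.7
drier plate 420 [ 0.5511 -0.289   0.0073] med z 0.0071 rect [ 559.  -271.9] [102.9 105.3] 8.5 circ [ 558.6 -274.8] 68.6
tray rim 184 [0.4292 0.3003 0.0441] med z 0.0446 rect [427.9 301. ] [ 87.9 134.9] 1.0 circ [428.3 298.7] 74.9
base 539 [0.6219 0.0884 0.0287] med z 0.0286 rect [663.9 105.3] [166.7 199. ] 3.7 circ [643.  105.1] 105.9
fin far 50 [0.4492 0.0646 0.079 ] med z 0.0794 rect [450.2  66.9] [36.  16.7] 24.3 circ [449.8  68. ] 18.1
fin near 62 [ 0.4389 -0.1103  0.0797] med z 0.0808 rect [ 438.4 -108.4] [34.  15.9] 27.9 circ [ 439.  -109.9] 17.5
cam in tool [ 0.06717313  0.00016534 -0.1578705 ] 
 [[ 0.002 -0.964 -0.265]
 [ 1.     0.001  0.001]
 [-0.001 -0.265  0.964]] [[356.41925041   0.         278.92638793]
 [  0.         356.41925041 208.52040554]
 [  0.           0.           1.        ]] -0.08503858503113784
```

```bash
python3 -m pendant '[[[0.051,-0.0195,0.005,0,0,0,1],[0.051,-0.0195,0.005,0,0,0,1],[0.051,-0.0195,0.005,0,0,0,1],[0.051,-0.0195,0.005,0,0,0,1],[0.051,-0.0195,0.005,0,0,0,1],[0.051,-0.0195,0.005,0,0,0,1],[0.051,-0.0195,0.005,0,0,0,1],[0.051,-0.0195,0.005,0,0,0,1],[0.051,-0.0195,0.005,0,0,0,1],[0.051,-0.0195,0.005,0,0,0,1],[0,0,0,0,0,0,1],[0,0,0,0,0,0,1],[0,0,0,0,0,0,1]]]'
python3 - <<'E'
from h import *
w=snap('wrist'); st=monitor.sense(); print(st['tcp_pos'],st['force'])
# project the plane z=.052 into a top view, world-aligned, 0.2mm/px
n=300; c=np.array([.559,-.271]); g=np.linspace(-.06,.06,n)
X,Y=np.meshgrid(g+c[0],c[1]-g); pts=np.c_[X.ravel(),Y.ravel(),np.full(n*n,.052)]
d=(pts-np.asarray(w['eye']))@att(w); K=w['intrinsics']; x=d[:,:2]/d[:,2:]; r2=(x**2).sum(1,keepdims=True)
x=x*(1+float(w['k1'])*r2); u=(x[:,0]*K[0,0]+K[0,2]).reshape(n,n).astype(np.float32); v=(x[:,1]*K[1,1]+K[1,2]).reshape(n,n).astype(np.float32)
t=cv2.remap(w['pixels'],u,v,cv2.INTER_CUBIC); t=cv2.resize(t,(560,560))
im=np.hstack([t[:,:,::-1]]); cv2.imwrite('pics/d.png',im); cv2.imwrite('pics/w1.png',w['pixels'][:,:,::-1])
E
```

```text
t: 1.45
tcp_pos: [0.5588, -0.2715, 0.1759]
tool_rot: [0.98, 0.2, -0.0, -0.0]
force: [-0.0, 0.3, -0.5]
finger_gap: 0.994
gripper_force: 0.0
[ 0.55864431 -0.27194304  0.17607351] [-0.61158591 -1.03171765 -0.64304926]
```

View pics/d.png

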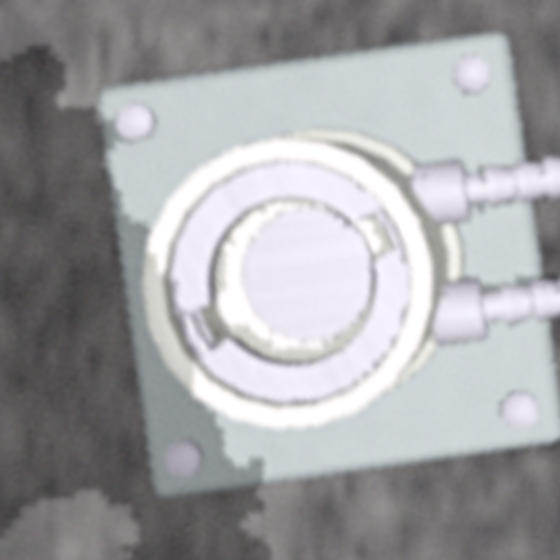

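Rectified top view of the drier (0.214 mm/px): keyways at (378,233) and (207,328), so they run at about 29° (0.507 rad). Ring centre is near (291,281), i.e. (0.561,-0.271).

```bash
python3 -m pendant '[[[-0.0116,-0.0493,0,0,0,0,0.7],[-0.0116,-0.0493,0,0,0,0,0.7],[-0.0116,-0.0493,0,0,0,0,0.7],[-0.0116,-0.0493,0,0,0,0,0.7],[-0.0116,-0.0493,0,0,0,0,0.7],[0,0,0,0,0,0,0.7],[0,0,0,0,0,0,0.7],[0,0,0,0,0,0,0.7]]]'
cat >> h.py <<'E'
def top(w,c,z,half=.06,n=560):
    g=np.linspace(-half,half,n); X,Y=np.meshgrid(g+c[0],c[1]-g)
    d=(np.c_[X.ravel(),Y.ravel(),np.full(n*n,z)]-np.asarray(w['eye']))@att(w); K=w['intrinsics']
    x=d[:,:2]/d[:,2:]; x=x*(1+float(w['k1'])*(x**2).sum(1,keepdims=True))
    u=(x[:,0]*K[0,0]+K[0,2]).reshape(n,n).astype(np.float32); v=(x[:,1]*K[1,1]+K[1,2]).reshape(n,n).astype(np.float32)
    return cv2.remap(w['pixels'],u,v,cv2.INTER_CUBIC)
def fin(w,c,z0,z1):
    q=cloud(w).reshape(-1,3); q=q[(np.abs(q[:,:2]-c)<.035).all(1)&(q[:,2]>z0)&(q[:,2]<z1)]
    a=cv2.minAreaRect((q[:,:2]*1000).astype(np.float32)); print('fin',len(q),np.round(a[0],1),np.round(a[1],1),round(a[2],1),np.percentile(q[:,2],[5,50,95]).round(4))
E
python3 - <<'E'
from h import *
w=snap('wrist'); st=monitor.sense(); print(st['tcp_pos'])
fin(w,[.4385,-.109],.079,.09); fin(w,[.4385,-.109],.075,.09); fin(w,[.4385,-.109],.05,.065)
cv2.imwrite('pics/e.png',top(w,[.4385,-.109],.084)[:,:,::-1])
E
```

```text
t: 2.3
tcp_pos: [0.4407, -0.1097, 0.1767]
tool_rot: [0.98, 0.2, 0.001, 0.001]
force: [0.1, -0.6, 0.2]
finger_gap: 0.698
gripper_force: 0.0
[ 0.44072075 -0.10970346  0.17652581]
fin 879 [ 441.5 -107.8] [35.5 13.4] 23.4 [0.0818 0.0838 0.085 ]
fin 897 [ 441.5 -107.8] [35.5 13.4] 23.3 [0.0814 0.0838 0.085 ]
fin 1194 [ 442.5 -107.8] [40.1 41.6] 22.2 [0.0526 0.0577 0.0592]
```

View pics/e.png

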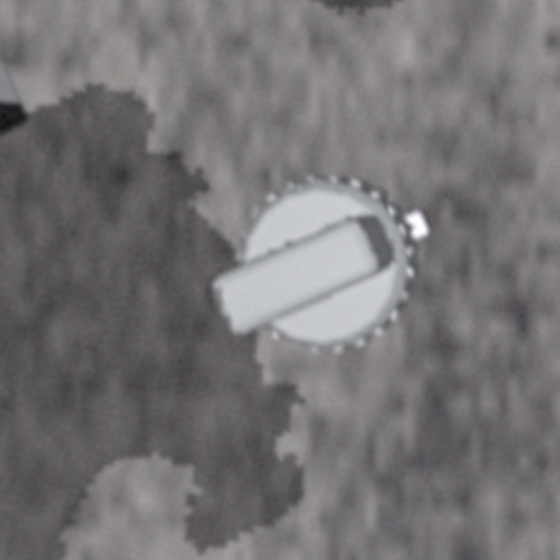

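The fin is at (0.4415,-0.1078), 23.3°, already aligned with the gripper (top view: fin from (228,305) to (385,245)).

```bash
python3 -m pendant '[[[0.0019,-0.0018,0.03,0,0,0,0.6],[0,0,0.04,0,0,0,0.6],[0,0,0.035,0,0,0,0.6],[0,0,0.02,0,0,0,0.6],[0,0,0,0,0,0,0.6],[0,0,0,0,0,0,0.6]]]' 60
python3 -m pendant '[[[0,0,0,0,0,0,0],[0,0,0,0,0,0,0],[0,0,0,0,0,0,0],[0,0,0,0,0,0,0],[0,0,0,0,0,0,0],[0,0,0,0,0,0,0]]]' 60
```

```text
t: 2.95
tcp_pos: [0.4409, -0.1069, 0.0759]
tool_rot: [0.98, 0.2, 0.0, 0.0]
force: [-0.5, -0.1, -0.7]
finger_gap: 0.597
gripper_force: 0.0
t: 3.55
tcp_pos: [0.4402, -0.1059, 0.0763]
tool_rot: [0.98, 0.201, 0.0, 0.0]
force: [-0.8, -0.1, -0.2]
finger_gap: 0.001
gripper_force: 0.0
```

```bash
python3 - <<'E'
from h import *
w=snap('wrist','f.png'); st=monitor.sense(); print(st['tcp_pos'],st['finger_gap'],st['gripper_force'])
E
```

```text
[ 0.44021805 -0.10590201  0.07620385] 0.00023274925250757467 0.0
```

View pics/f.png

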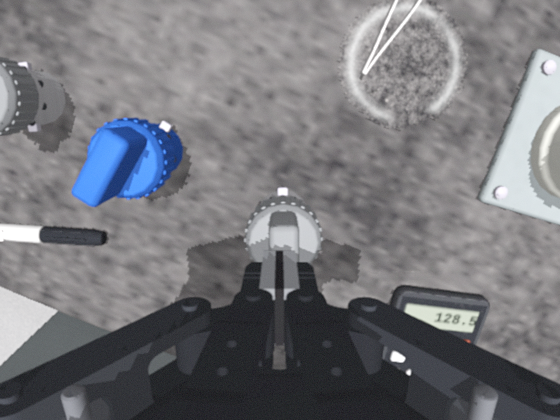

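The wrist picture shows the closed fingers at (280,260), behind the fin at (285,230); I'll find the cartridge relative to the TCP.

```bash
python3 - <<'E'
from h import *
w=load('wrist'); P=cloud(w)
for u,v in [(285,222),(285,232),(285,242),(262,235),(305,235),(285,195),(280,270),(270,270),(290,270),(265,300),(282,320)]: print((u,v),P[v,u].round(4))
fin(w,[.4415,-.1078],.079,.09)
fin(w,[.4415,-.1078],.052,.062)
E
```

```text
(285, 222) [ 0.4579 -0.1018  0.078 ]
(285, 232) [ 0.4552 -0.1029  0.0838]
(285, 242) [ 0.4509 -0.1048  0.0838]
(262, 235) [ 0.4414 -0.0963  0.0594]
(305, 235) [ 0.45   -0.117   0.0587]
(285, 195) [ 0.4573 -0.1032  0.0191]
(280, 270) [ 0.4506 -0.1023  0.1146]
(270, 270) [ 0.4492 -0.0989  0.1147]
(290, 270) [ 0.4522 -0.1056  0.1149]
(265, 300) [ 0.4498 -0.0976  0.1383]
(282, 320) [ 0.44   -0.1076  0.1289]
fin 879 [ 449.6 -104.4] [18.2 13.8] 23.4 [0.0807 0.0836 0.0849]
fin 2255 [ 445.2 -106.9] [34.4 41.7] 17.7 [0.0532 0.0577 0.0591]
```

```bash
python3 -m pendant '[[[0,0,-0.025,0,0,0,0],[0,0,-0.025,0,0,0,0],[0,0,0,0,0,0,0],[0,0,0,0,0,0,0],[0,0,0,0,0,0,0]]]' 60
python3 - <<'E'
from h import *
w=snap('wrist'); st=monitor.sense(); print(st['tcp_pos'],st['force'],st['finger_gap'])
P=cloud(w)
for u,v in [(285,222),(285,232),(285,242),(262,235),(305,235),(285,195),(280,270)]: print((u,v),P[v,u].round(4))
s=snap('side'); a=s['pixels'][:,:,::-1][190:330,160:320]
cv2.imwrite('pics/g.png',np.hstack([cv2.resize(a,(480,420),interpolation=cv2.INTER_CUBIC),cv2.resize(w['pixels'][120:340,180:380,::-1],(320,420))]))
E
```

```text
t: 4.1
tcp_pos: [0.4396, -0.1056, 0.1155]
tool_rot: [0.98, 0.201, -0.001, -0.0]
force: [1.3, -0.6, 0.2]
finger_gap: -0.002
gripper_force: 0.0
[ 0.43954396 -0.10559428  0.11536585] [-0.43476611 -0.65677963 -1.06132547] -0.0024432406050872847
(285, 222) [ 0.4478 -0.1063  0.084 ]
(285, 232) [ 0.4423 -0.1087  0.0837]
(285, 242) [ 0.4371 -0.1109  0.0846]
(262, 235) [ 0.4266 -0.0999  0.0579]
(305, 235) [ 0.4378 -0.125   0.0591]
(285, 195) [ 0.4583 -0.1021  0.0663]
(280, 270) [ 0.45   -0.1021  0.1537]
```

View pics/g.png

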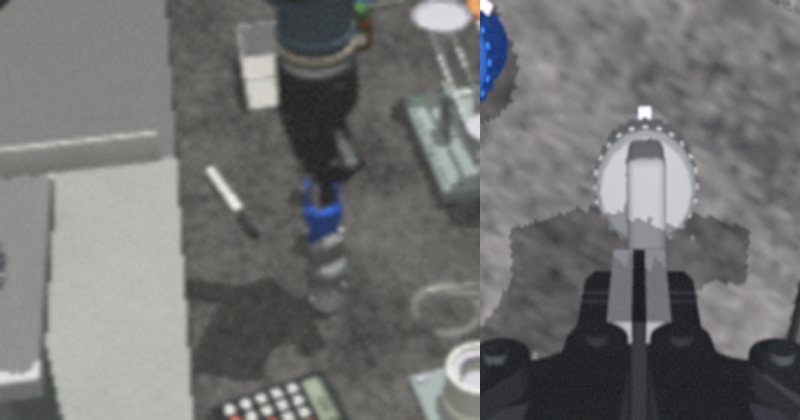

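Right half of the picture: the shut pads (610-670, 250-320) stand behind the untouched fin, so nothing is held. I'll work out where the pads really are in tool coordinates.

```bash
python3 - <<'E'
from h import *
w=load('wrist'); P=cloud(w); st=monitor.sense(); Rt=R.from_quat(st['tool_rot']).as_matrix()
T=(P-st['tcp_pos'])@Rt
for u in (262,268,274,280,286,292,298): print(u,[tuple((T[v,u]*1000).round(0).astype(int)) for v in (244,250,254,260,266,274,284,294)])
m=(T[...,2]<.03)&(w['depth']>0.02)&(np.abs(T[...,1])<.02); 
q=T[m]; print('closest-forward finger pts', q[q[:,2]>.0].shape, (np.percentile(q[q[:,2]>-.005],[2,50,98],axis=0)*1000).round(1) if (q[:,2]>-.005).any() else '')
E
```

```text
262 [(np.int64(-38), np.int64(-13), np.int64(115)), (np.int64(-43), np.int64(-13), np.int64(115)), (np.int64(-47), np.int64(-13), np.int64(115)), (np.int64(11), np.int64(-6), np.int64(-31)), (np.int64(11), np.int64(-6), np.int64(-35)), (np.int64(11), np.int64(-6), np.int64(-42)), (np.int64(11), np.int64(-5), np.int64(-50)), (np.int64(12), np.int64(-5), np.int64(-58))]
268 [(np.int64(-17), np.int64(-7), np.int64(62)), (np.int64(-43), np.int64(-8), np.int64(115)), (np.int64(11), np.int64(-4), np.int64(-23)), (np.int64(11), np.int64(-4), np.int64(-30)), (np.int64(11), np.int64(-4), np.int64(-35)), (np.int64(11), np.int64(-3), np.int64(-41)), (np.int64(11), np.int64(-3), np.int64(-50)), (np.int64(12), np.int64(-3), np.int64(-58))]
274 [(np.int64(-6), np.int64(-2), np.int64(32)), (np.int64(-10), np.int64(-2), np.int64(33)), (np.int64(12), np.int64(-2), np.int64(-25)), (np.int64(12), np.int64(-1), np.int64(-31)), (np.int64(11), np.int64(-1), np.int64(-35)), (np.int64(11), np.int64(-1), np.int64(-42)), (np.int64(11), np.int64(-1), np.int64(-50)), (np.int64(9), np.int64(-1), np.int64(-52))]

[... 814 characters left out ...]
np.int64(6), np.int64(-23)), (np.int64(12), np.int64(6), np.int64(-31)), (np.int64(11), np.int64(5), np.int64(-35)), (np.int64(10), np.int64(5), np.int64(-40)), (np.int64(11), np.int64(5), np.int64(-50)), (np.int64(12), np.int64(5), np.int64(-58))]
298 [(np.int64(-18), np.int64(13), np.int64(63)), (np.int64(-43), np.int64(16), np.int64(115)), (np.int64(-47), np.int64(16), np.int64(116)), (np.int64(-52), np.int64(17), np.int64(116)), (np.int64(7), np.int64(8), np.int64(-27)), (np.int64(7), np.int64(8), np.int64(-34)), (np.int64(12), np.int64(7), np.int64(-51)), (np.int64(13), np.int64(6), np.int64(-61))]
closest-forward finger pts (17, 3) [[-6.3 -0.2 29.2]
 [10.9  3.4 29.8]
 [16.2  6.5 30. ]]
```

The measured pads end about 24 mm *behind* the reported TCP, not 14 mm ahead of it as `nose_length` says. That explains the miss: the fingers closed above the fin. I'll go by the measurement and descend about 39 mm further.

```bash
python3 -m pendant '[[[0.0012,0.0023,0,0,0,0,0.6],[0,0,0,0,0,0,0.6],[0,0,0,0,0,0,0.6],[0,0,0,0,0,0,0.6],[0,0,0.035,0,0,0,0.6],[0,0,0.035,0,0,0,0.6],[0,0,0.018,0,0,0,0.6],[0,0,0.008,0,0,0,0.6],[0,0,0,0,0,0,0.6],[0,0,0,0,0,0,0.6]]]' 60
python3 -m pendant '[[[0,0,0,0,0,0,0],[0,0,0,0,0,0,0],[0,0,0,0,0,0,0],[0,0,0,0,0,0,0],[0,0,0,0,0,0,0]]]' 60
```

```text
t: 5.2
tcp_pos: [0.4421, -0.1074, 0.0397]
tool_rot: [0.98, 0.201, 0.0, 0.0]
force: [-0.6, -0.1, -0.3]
finger_gap: 0.604
gripper_force: 0.0
t: 5.7
tcp_pos: [0.443, -0.1071, 0.0431]
tool_rot: [0.98, 0.2, 0.002, 0.001]
force: [-1.9, 3.9, 31.7]
finger_gap: 0.149
gripper_force: 70.5
```

Gripped (gap 0.149, 70 N). Lifting, then over to the pan.

```bash
python3 -m pendant '[[[0,0,-0.01,0,0,0,0],[0,0,-0.03,0,0,0,0],[0,0,-0.05,0,0,0,0],[0,0,-0.05,0,0,0,0],[0,0,-0.05,0,0,0,0],[0,0,-0.045,0,0,0,0],[0,0,0,0,0,0,0],[0,0,0,0,0,0,0]]]' 60
python3 - <<'E'
from h import *
w=snap('wrist','h.png'); st=monitor.sense(); P=cloud(w); Rt=R.from_quat(st['tool_rot']).as_matrix(); T=(P-st['tcp_pos'])@Rt*1000
print(st['tcp_pos'],st['finger_gap'],st['gripper_force'],st['force'])
for v in range(170,270,6): print(v,[T[v,u].round(0).astype(int).tolist() for u in (270,282,294)])
E
```

```text
t: 6.5
tcp_pos: [0.4416, -0.1071, 0.228]
tool_rot: [0.98, 0.201, 0.001, 0.001]
force: [-0.7, 0.1, -2.4]
finger_gap: 0.152
gripper_force: 67.2
[ 0.44078245 -0.10671875  0.22684713] 0.15030858066409244 67.1352912375005 [-0.11834058 -0.23957002 -2.21501972]
170 [[6, -8, 227], [6, 5, 226], [6, 18, 226]]
176 [[-1, -8, 227], [-1, 5, 228], [-1, 19, 228]]
182 [[-8, -8, 227], [-7, 5, 227], [-8, 19, 227]]
188 [[-14, -8, 227], [-14, 5, 227], [-14, 19, 226]]
194 [[-21, -8, 228], [-21, 5, 227], [-21, 19, 226]]
200 [[-28, -8, 226], [-28, 5, 227], [-28, 19, 226]]
206 [[-35, -8, 226], [19, 3, 25], [-35, 19, 226]]
212 [[14, -4, 29], [15, 3, 26], [13, 10, 34]]
218 [[18, -3, 5], [18, 3, 4], [14, 9, 17]]
224 [[18, -3, -6], [19, 3, -7], [18, 8, -4]]
230 [[18, -3, -13], [18, 2, -12], [18, 8, -12]]
236 [[16, -3, -15], [16, 2, -15], [16, 8, -16]]
242 [[17, -3, -24], [16, 2, -23], [15, 7, -19]]
248 [[17, -2, -32], [16, 2, -30], [15, 7, -27]]
254 [[17, -2, -37], [16, 2, -35], [15, 7, -34]]
260 [[16, -2, -42], [15, 2, -40], [16, 6, -40]]
266 [[14, -2, -42], [14, 2, -41], [14, 6, -41]]
```

View pics/h.png

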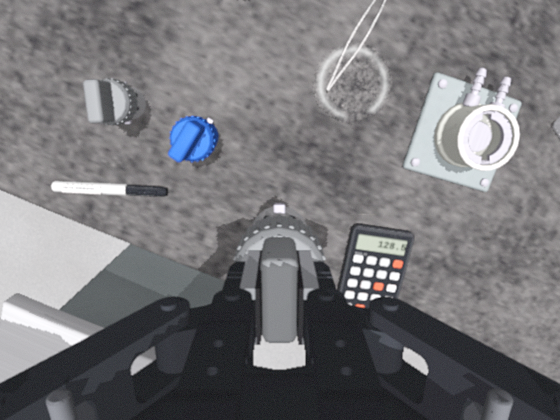

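The cartridge is held: fin top is 41 mm behind the TCP, so its origin is at tcp_z − 0.043. Heading for the pan, with a look on the way.

```bash
python3 -m pendant '[[[0.0412,-0.0306,0,0,0,0,0],[0.0412,-0.0306,0,0,0,0,0],[0.0412,-0.0306,0,0,0,0,0],[0.0412,-0.0306,0,0,0,0,0],[0.0412,-0.0306,0,0,0,0,0],[0.0412,-0.0306,0,0,0,0,0],[0,0,0,0,0,0,0],[0,0,0,0,0,0,0],[0,0,0,0,0,0,0]]]' 60
python3 - <<'E'
from h import *
w=snap('wrist','i.png'); st=monitor.sense(); print(st['tcp_pos'])
q=cloud(w).reshape(-1,3); q=q[(np.abs(q[:,:2]-[.626,.212])<.045).all(1)&(q[:,2]>.11)&(q[:,2]<.15)]
c,r=cv2.minEnclosingCircle((q[:,:2]*1000).astype(np.float32)); print(len(q),np.round(c,1),round(r,1),np.percentile(q[:,2],[5,50,95]).round(4))
print(np.percentile(q[:,:2],[1,99],axis=0).round(4))
q=q[np.hypot(*(q[:,:2]-np.array(c)/1000).T)<.02]; print('floor',np.median(q[:,2]))
E
```

```text
t: 7.45
tcp_pos: [0.5642, 0.1049, 0.2255]
tool_rot: [0.98, 0.2, -0.002, -0.0]
force: [-0.3, -0.5, -1.3]
finger_gap: 0.151
gripper_force: 67.1
[0.56451402 0.10455399 0.22599847]
9143 [626.2 206.5] 35.9 [0.13   0.1314 0.1351]
[[0.5928 0.1731]
 [0.6593 0.2395]]
floor 0.13106218561338034
```

```bash
python3 -m pendant '[[[0.0406,-0.0289,0,0,0,0,0],[0.0406,-0.0289,0,0,0,0,0],[0.0406,-0.0289,0,0,0,0,0],[0,0,0.02,0,0,0,0],[0,0,0.02,0,0,0,0],[0,0,0.01,0,0,0,0],[0,0,0.005,0,0,0,0],[0,0,0,0,0,0,0],[0,0,0,0,0,0,0]]]' 60
python3 -m pendant '[[[0,0,0.002,0,0,0,0],[0,0,0.002,0,0,0,0],[0,0,0.002,0,0,0,0],[0,0,0.002,0,0,0,0],[0,0,0.002,0,0,0,0],[0,0,0,0,0,0,0],[0,0,0,0,0,0,0]]]' 60
```

```text
t: 8.4
tcp_pos: [0.6288, 0.2071, 0.1841]
tool_rot: [0.98, 0.2, 0.001, 0.0]
force: [0.6, 0.3, -1.6]
finger_gap: 0.149
gripper_force: 67.1
t: 9.1
tcp_pos: [0.6282, 0.2077, 0.1752]
tool_rot: [0.98, 0.201, -0.0, -0.0]
force: [0.9, 0.1, -2.0]
finger_gap: 0.151
gripper_force: 67.1
```

```bash
python3 -m pendant '[[[0,0,0.0025,0,0,0,0],[0,0,0.0025,0,0,0,0],[0,0,0.0025,0,0,0,0],[0,0,0.0025,0,0,0,0],[0,0,0,0,0,0,0],[0,0,0,0,0,0,0]]]' 60
python3 - <<'E'
from h import *
s=snap('side','j.png'); st=monitor.sense(); print(st['tcp_pos'],st['force']); P=cloud(s)
q=P.reshape(-1,3); q=q[(np.abs(q[:,:2]-[.636,.007])<.03).all(1)&(q[:,2]>.06)&(q[:,2]<.16)]; print('cpoise z',np.percentile(q[:,2],[5,50,95]).round(4))
E
```

```text
t: 9.7
tcp_pos: [0.6283, 0.2076, 0.1672]
tool_rot: [0.98, 0.201, -0.0, 0.0]
force: [-0.1, 1.3, -0.5]
finger_gap: 0.151
gripper_force: 67.4
[0.62827702 0.20757997 0.16730527] [ 1.04885983  0.8143515  -0.64149637]
cpoise z [0.0718 0.1183 0.1342]
```

```bash
python3 -m pendant '[[[0,0,0,0,0,0,0.2],[0,0,0,0,0,0,0.3],[0,0,0,0,0,0,0.6],[0,0,0,0,0,0,0.6],[0,0,0,0,0,0,0.6],[0,0,-0.03,0,0,0,0.6],[0,0,-0.04,0,0,0,0.6],[0,0,-0.025,0,0,0,0.6],[0,0,0,0,0,0,0.6],[0,0,0,0,0,0,0.6],[0,0,0,0,0,0,0.6],[0,0,0,0,0,0,0.6],[0,0,0,0,0,0,0.6]]]' 60
python3 - <<'E'
from h import *
w=snap('wrist','k.png'); st=monitor.sense(); print(st['tcp_pos'],st['force'])
fin(w,[.627,.207],.16,.25)
q=cloud(w).reshape(-1,3); q=q[(np.hypot(*(q[:,:2]-[.626,.2065]).T)<.032)&(q[:,2]>.09)&(q[:,2]<.14)];print('pan pts',len(q),np.percentile(q[:,2],[5,50,95]).round(4))
E
```

```text
t: 11.05
tcp_pos: [0.6277, 0.2075, 0.2419]
tool_rot: [0.98, 0.2, -0.001, -0.0]
force: [0.5, 0.3, -0.6]
finger_gap: 0.596
gripper_force: 0.0
[0.62780757 0.20752847 0.24218928] [-0.30353098 -0.06345814 -0.42984761]
fin 2942 [628.  207.1] [39.6 42. ] 22.8 [0.1626 0.1676 0.1933]
pan pts 1951 [0.1076 0.1089 0.1119]
```

Pan floor fell to 0.109, about 7 mm below level (beam about +0.07), so the near cartridge is the **spent** one. I'll wait a little longer to be sure it has settled and measure the fin for the regrasp.

```bash
python3 -m pendant '[[[0,0,0,0,0,0,0.6],[0,0,0,0,0,0,0.6],[0,0,0,0,0,0,0.6],[0,0,0,0,0,0,0.6],[0,0,0,0,0,0,0.6],[0,0,0,0,0,0,0.6]]]'
python3 - <<'E'
from h import *
w=snap('wrist'); st=monitor.sense(); print(st['tcp_pos'],R.from_quat(st['tool_rot']).as_matrix()[:,0])
fin(w,[.627,.207],.185,.25); fin(w,[.627,.207],.16,.175)
q=cloud(w).reshape(-1,3); q=q[(np.hypot(*(q[:,:2]-[.626,.2065]).T)<.032)&(q[:,2]>.09)&(q[:,2]<.14)];print('pan pts',len(q),np.percentile(q[:,2],[5,50,95]).round(4))
s=snap('side'); S=cloud(s)
# tray: rim corners etc
q=S.reshape(-1,3); q=q[(np.abs(q[:,:2]-[.429,.301])<.075).all(1)&(q[:,2]>.043)&(q[:,2]<.055)]; a=cv2.minAreaRect((q[:,:2]*1000).astype(np.float32)); print('tray rim',len(q),a)
W=cloud(w).reshape(-1,3); q=W[(np.abs(W[:,:2]-[.429,.301])<.075).all(1)&(W[:,2]>.006)&(W[:,2]<.055)]; print('wrist tray pts',len(q), (np.percentile(q,[1,99],axis=0) if len(q) else ''))
E
```

```text
t: 11.7
tcp_pos: [0.6283, 0.2076, 0.2434]
tool_rot: [0.98, 0.201, 0.0, -0.0]
force: [0.5, -0.0, -0.2]
finger_gap: 0.597
gripper_force: 0.0
[0.62826509 0.20762166 0.2433773 ] [9.19563071e-01 3.92942430e-01 7.93291426e-05]
fin 1192 [627.  206.6] [35.4 13.6] 22.8 [0.1887 0.1907 0.1919]
fin 1502 [627.2 206.3] [39.9 40.7] 8.5 [0.1613 0.1648 0.1664]
pan pts 1918 [0.106  0.1073 0.1097]
tray rim 113 ((427.8291931152344, 300.7677917480469), (87.66918182373047, 135.1474609375), 1.3049907684326172)
wrist tray pts 2384 [[0.38960931 0.27285667 0.00648176]
 [0.47478786 0.35913109 0.05169783]]
```

```bash
python3 -m pendant '[[[0,0,0.035,0,0,0,0.5],[0,0,0.035,0,0,0,0.5],[0,0,0.025,0,0,0,0.5],[0,0,0.012,0,0,0,0.5],[0,0,0,0,0,0,0.5],[0,0,0,0,0,0,0.5]]]' 60
python3 -m pendant '[[[0,0,0,0,0,0,0],[0,0,0,0,0,0,0],[0,0,0,0,0,0,0],[0,0,0,0,0,0,0],[0,0,0,0,0,0,0]]]' 60
```

```text
t: 12.4
tcp_pos: [0.629, 0.2077, 0.1586]
tool_rot: [0.98, 0.201, 0.001, 0.0]
force: [0.1, -0.2, 0.5]
finger_gap: 0.503
gripper_force: 0.0
t: 12.9
tcp_pos: [0.6289, 0.2076, 0.1582]
tool_rot: [0.98, 0.201, 0.001, 0.0]
force: [1.0, 0.9, 0.6]
finger_gap: 0.147
gripper_force: 61.0
```

```bash
python3 -m pendant '[[[0,0,-0.02,0,0,0,0],[0,0,-0.04,0,0,0,0],[-0.0365,-0.0412,0,0,0,0,0],[-0.0365,-0.0412,0,0,0,0,0],[-0.0365,-0.0412,0,0,0,0,0],[-0.0365,-0.0412,0,0,0,0,0],[-0.0365,-0.0412,0,0,0,0,0],[0,0,0,0,0,0,0],[0,0,0,0,0,0,0],[0,0,0,0,0,0,0]]]' 60
python3 - <<'E'
from h import *
w=snap('wrist','l.png'); st=monitor.sense(); print(st['tcp_pos'],st['finger_gap'])
s=snap('side')
cv2.imwrite('pics/m.png',np.hstack([cv2.resize(top(w,[.43,.30],.05,.12)[:,:,::-1],(440,440)),cv2.resize(s['pixels'][170:250,210:290,::-1],(360,360)).copy() if 0 else cv2.copyMakeBorder(cv2.resize(s['pixels'][160:250,215:290,::-1],(350,420)),0,20,0,0,0)]))
E
```

```text
t: 13.9
tcp_pos: [0.4303, 0.3017, 0.2058]
tool_rot: [0.98, 0.2, 0.001, 0.0]
force: [1.0, -1.5, -2.8]
finger_gap: 0.146
gripper_force: 60.8
[0.43062438 0.30155592 0.20578976] 0.14918331819189568
```

View pics/m.png

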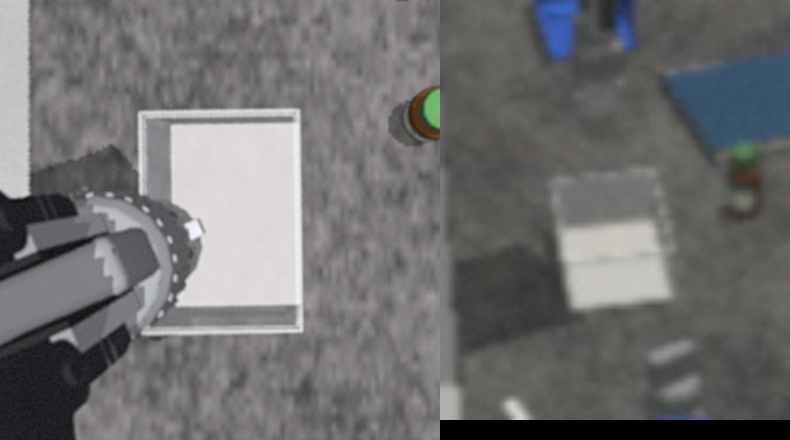

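Left half: tray rim from (140,110) to (301,332), so the tray centre is (0.430,0.2995), right under the cartridge. Lowering.

```bash
python3 -m pendant '[[[0,-0.0,0.045,0,0,0,0],[0,0,0.05,0,0,0,0],[0,0,0.045,0,0,0,0],[0,0,0.03,0,0,0,0],[0,0,0.014,0,0,0,0],[0,0,0.002,0,0,0,0],[0,0,0.002,0,0,0,0],[0,0,0,0,0,0,0],[0,0,0,0,0,0,0]]]' 60
python3 -m pendant '[[[0,0,0.0013,0,0,0,0],[0,0,0,0,0,0,0],[0,0,0,0,0,0,0]]]' 60
```

```text
t: 14.9
tcp_pos: [0.4301, 0.3022, 0.0565]
tool_rot: [0.98, 0.201, 0.001, -0.0]
force: [0.0, -0.1, -0.8]
finger_gap: 0.141
gripper_force: 60.9
t: 15.2
tcp_pos: [0.4296, 0.302, 0.0549]
tool_rot: [0.98, 0.201, 0.001, -0.0]
force: [-0.5, 0.4, 1.6]
finger_gap: 0.148
gripper_force: 61.2
```

```bash
python3 -m pendant '[[[0,0,0,0,0,0,0.2],[0,0,0,0,0,0,0.4],[0,0,0,0,0,0,0.6],[0,0,0,0,0,0,0.6],[0,0,-0.04,0,0,0,0.6],[0,0,-0.05,0,0,0,0.6],[0,0,-0.05,0,0,0,0.6],[0,0,-0.03,0,0,0,0.6],[0,0,0,0,0,0,0.6],[0,0,0,0,0,0,0.6]]]' 60
python3 - <<'E'
from h import *
w=snap('wrist'); fin(w,[.43,.301],.079,.09); fin(w,[.43,.301],.054,.062)
E
python3 -m pendant '[[[-0.015,0.047,0,0,0,0,0.6],[-0.015,0.047,0,0,0,0,0.6],[-0.015,0.047,0,0,0,0,0.6],[-0.015,0.047,0,0,0,0,0.6],[-0.015,0.047,0,0,0,0,0.6],[-0.015,0.047,0,0,0,0,0.6],[0,0,0,0,0,0,0.6],[0,0,0,0,0,0,0.6],[0,0,0,0,0,0,0.6]]]' 60
python3 - <<'E'
from h import *
w=snap('wrist'); st=monitor.sense(); print(st['tcp_pos']); fin(w,[.452,.066],.079,.09); fin(w,[.452,.066],.054,.062)
E
```

```text
t: 16.2
tcp_pos: [0.4291, 0.3017, 0.1905]
tool_rot: [0.98, 0.201, 0.0, -0.0]
force: [-0.1, 0.1, 0.2]
finger_gap: 0.597
gripper_force: 0.0
fin 811 [427.5 300.8] [35.  13.3] 23.3 [0.0834 0.0856 0.0868]
fin 1056 [428.4 301.3] [39.5 41.6] 25.3 [0.0551 0.0595 0.0609]
t: 17.15
tcp_pos: [0.4507, 0.0668, 0.1893]
tool_rot: [0.98, 0.201, -0.001, -0.001]
force: [0.1, -0.1, 0.4]
finger_gap: 0.595
gripper_force: 0.0
[0.45086279 0.06710949 0.18956044]
fin 815 [452.2  67.4] [35.1 14. ] 25.2 [0.0817 0.0839 0.0851]
fin 996 [453.   68.2] [38.7 40.5] 23.8 [0.0548 0.0579 0.0591]
```

The spent cartridge stands in the tray (origin about 2 mm up, upright). Next is the dry one at (0.4522,0.0674).

```bash
python3 -m pendant '[[[0.0018,0.0004,0.04,0,0,-0.3,0.6],[0,0,0.05,0,0,0,0.6],[0,0,0.045,0,0,0,0.6],[0,0,0.03,0,0,0,0.6],[0,0,0.013,0,0,0,0.6],[0,0,0,0,0,0,0.6],[0,0,0,0,0,0,0.6]]]' 90
python3 -m pendant '[[[0,0,0,0,0,0,0],[0,0,0,0,0,0,0],[0,0,0,0,0,0,0],[0,0,0,0,0,0,0],[0,0,0,0,0,0,0]]]' 90
```

```text
t: 17.9
tcp_pos: [0.4536, 0.0669, 0.0484]
tool_rot: [0.976, 0.219, 0.0, 0.0]
force: [-0.5, 0.0, -0.2]
finger_gap: 0.601
gripper_force: 0.0
t: 18.4
tcp_pos: [0.4539, 0.0663, 0.049]
tool_rot: [0.976, 0.218, 0.001, 0.0]
force: [-0.2, -0.5, 6.8]
finger_gap: 0.145
gripper_force: 88.0
```

```bash
python3 -m pendant '[[[0,0,-0.03,0,0,0,0],[0,0,-0.05,0,0,0,0],[0,0,-0.05,0,0,0,0],[0,0,-0.03,0,0,0,0],[-0.0071,0.055,0,0,0,0,0],[-0.0071,0.055,0,0,0,0,0],[-0.0071,0.055,0,0,0,0,0],[-0.0071,0.055,0,0,0,0,0],[-0.0071,0.055,0,0,0,0,0],[-0.0071,0.055,0,0,0,0,0],[-0.0071,0.055,0,0,0,0,0],[-0.0071,0.055,0,0,0,0,0],[0,0,0,0,0,-0.55,0],[0,0,0,0,0,0,0],[0,0,0,0,0,0,0],[0,0,0,0,0,0,0]]]' 90
cat > lk.py <<'E'
from h import *
w=snap('wrist'); s=snap('side'); st=monitor.sense(); tc=st['tcp_pos']; Rt=R.from_quat(st['tool_rot']).as_matrix()
print(tc,'phi',np.arctan2(Rt[1,0],Rt[0,0]),'tilt',Rt[:2,2],st['force'],st['finger_gap'])
o=tc[2]-.049; print('origin z',o)
S=cloud(s).reshape(-1,3); S=S[(np.abs(S[:,:2]-tc[:2])<.05).all(1)]
def circ(q,r,n):
    # least-squares centre for camera-facing side of a cylinder of known radius
    from scipy.optimize import least_squares
    f=lambda c:np.hypot(*(q[:,:2]-c).T)-r
    z=least_squares(f,tc[:2],loss='soft_l1',f_scale=.001); print(n,len(q),z.x.round(4),np.sqrt(np.mean(z.fun**2)).round(4))
circ(S[(S[:,2]>o+.036)&(S[:,2]<o+.054)],.021,'head side')
circ(S[(S[:,2]>o+.02)&(S[:,2]<o+.030)],.017,'can side')
circ(S[(S[:,2]>.012)&(S[:,2]<.05)&(np.hypot(*(S[:,:2]-[.5595,-.2705]).T)<.035)&(S[:,1]<-.275)],.031,'housing side')
E
python3 lk.py
```

```text
t: 20.0
tcp_pos: [0.5613, -0.2702, 0.1758]
tool_rot: [0.968, 0.25, -0.0, -0.001]
force: [-0.5, 0.2, -0.6]
finger_gap: 0.141
gripper_force: 88.4
[ 0.56167625 -0.27034081  0.17601907] phi 0.5066146520400198 tilt [-0.00035049  0.00029719] [-0.57882929  0.35357045 -1.16023029] 0.14299324177683168
origin z 0.12701906852085537
head side 93 [ 0.5587 -0.2689] 0.0017
can side 32 [ 0.5588 -0.269 ] 0.0009
housing side 242 [ 0.56   -0.2697] 0.0027
```

```bash
python3 -m pendant '[[[0.001,0.0015,0.03,0,0,0,0],[0,0,0.035,0,0,0,0],[0,0,0.018,0,0,0,0],[0,0,0.003,0,0,0,0],[0,0,0.003,0,0,0,0],[0,0,0.003,0,0,0,0],[0,0,0,0,0,0,0],[0,0,0,0,0,0,0]]]' 90
python3 -m pendant '[[[0,0,0.002,0,0,0,0],[0,0,0.002,0,0,0,0],[0,0,0.002,0,0,0,0],[0,0,0,0,0,0,0],[0,0,0,0,0,0,0]]]' 90
```

```text
t: 20.9
tcp_pos: [0.5636, -0.2725, 0.1031]
tool_rot: [0.968, 0.25, 0.001, 0.001]
force: [0.7, 0.2, -0.6]
finger_gap: 0.145
gripper_force: 88.5
t: 21.4
tcp_pos: [0.563, -0.2719, 0.0973]
tool_rot: [0.968, 0.25, -0.0, -0.0]
force: [0.5, 0.9, -1.4]
finger_gap: 0.142
gripper_force: 88.5
```

Entering the bore without force (origin about 48 mm). Continuing in small steps to the ring.

```bash
python3 -m pendant '[[[0,0,0.002,0,0,0,0],[0,0,0.002,0,0,0,0],[0,0,0.002,0,0,0,0],[0,0,0,0,0,0,0],[0,0,0,0,0,0,0]]]' 90
python3 -m pendant '[[[0,0,0.0015,0,0,0,0],[0,0,0.0015,0,0,0,0],[0,0,0,0,0,0,0],[0,0,0,0,0,0,0]]]' 90
python3 -m pendant '[[[0,0,0.0015,0,0,0,0],[0,0,0,0,0,0,0],[0,0,0,0,0,0,0]]]' 90
```

```text
t: 21.9
tcp_pos: [0.563, -0.2719, 0.0924]
tool_rot: [0.968, 0.25, -0.0, -0.0]
force: [0.1, 1.1, -2.3]
finger_gap: 0.136
gripper_force: 88.3
t: 22.3
tcp_pos: [0.5631, -0.272, 0.0902]
tool_rot: [0.968, 0.25, -0.0, -0.0]
force: [-0.4, 2.3, -1.2]
finger_gap: 0.141
gripper_force: 88.5
t: 22.6
tcp_pos: [0.5631, -0.272, 0.089]
tool_rot: [0.968, 0.25, -0.0, -0.0]
force: [1.1, 2.6, -0.3]
finger_gap: 0.139
gripper_force: 88.6
```

```bash
python3 -m pendant '[[[0.0002,-0.0005,0.0013,0,0,0,0],[0,0,0,0,0,0,0],[0,0,0,0,0,0,0]]]' 90
python3 -m pendant '[[[0,0,0.0013,0,0,0,0],[0,0,0,0,0,0,0],[0,0,0,0,0,0,0]]]' 90
python3 -m pendant '[[[0,0,0.0013,0,0,0,0],[0,0,0,0,0,0,0],[0,0,0,0,0,0,0]]]' 90
```

```text
t: 22.9
tcp_pos: [0.5631, -0.2719, 0.088]
tool_rot: [0.968, 0.25, 0.0, 0.0]
force: [-0.0, 2.2, -0.7]
finger_gap: 0.142
gripper_force: 88.7
t: 23.2
tcp_pos: [0.5631, -0.2719, 0.0869]
tool_rot: [0.968, 0.25, -0.0, 0.0]
force: [-0.5, 0.6, -1.3]
finger_gap: 0.138
gripper_force: 88.6
t: 23.5
tcp_pos: [0.5631, -0.2719, 0.0859]
tool_rot: [0.968, 0.25, -0.0, 0.0]
force: [-0.1, 1.5, -1.0]
finger_gap: 0.141
gripper_force: 88.6
```

```bash
python3 -m pendant '[[[0,0,0.0013,0,0,0,0],[0,0,0,0,0,0,0],[0,0,0,0,0,0,0]]]' 90
python3 -m pendant '[[[0,0,0.0013,0,0,0,0],[0,0,0,0,0,0,0],[0,0,0,0,0,0,0]]]' 90
python3 -m pendant '[[[0,0,0.0013,0,0,0,0],[0,0,0,0,0,0,0],[0,0,0,0,0,0,0]]]' 90
python3 -m pendant '[[[0,0,0.0013,0,0,0,0],[0,0,0,0,0,0,0],[0,0,0,0,0,0,0]]]' 90
```

```text
t: 23.8
tcp_pos: [0.5631, -0.2718, 0.0848]
tool_rot: [0.968, 0.25, -0.0, 0.0]
force: [0.5, 0.5, -1.0]
finger_gap: 0.141
gripper_force: 88.6
t: 24.1
tcp_pos: [0.5631, -0.2718, 0.084]
tool_rot: [0.968, 0.25, 0.0, 0.0]
force: [0.2, 0.9, 0.6]
finger_gap: 0.137
gripper_force: 89.0
t: 24.4
tcp_pos: [0.5632, -0.2718, 0.0831]
tool_rot: [0.968, 0.25, 0.0, 0.0]
force: [-0.1, 2.3, 3.2]
finger_gap: 0.14
gripper_force: 89.2
t: 24.7
tcp_pos: [0.5632, -0.2718, 0.0819]
tool_rot: [0.968, 0.25, 0.0, 0.0]
force: [-0.5, 2.3, 4.8]
finger_gap: 0.14
gripper_force: 89.3
```

The spring is felt at TCP z 0.084, just as predicted, so the lugs are in the keyways. Pushing to origin about 25.5 mm.

```bash
python3 -m pendant '[[[0,0,0.0013,0,0,0,0],[0,0,0.0013,0,0,0,0],[0,0,0.0013,0,0,0,0],[0,0,0,0,0,0,0],[0,0,0,0,0,0,0]]]' 90
python3 -m pendant '[[[0,0,0.0013,0,0,0,0],[0,0,0.0013,0,0,0,0],[0,0,0.0013,0,0,0,0],[0,0,0,0,0,0,0],[0,0,0,0,0,0,0]]]' 90
```

```text
t: 25.2
tcp_pos: [0.5632, -0.2718, 0.079]
tool_rot: [0.968, 0.25, 0.0, 0.0]
force: [-1.3, 3.1, 6.0]
finger_gap: 0.144
gripper_force: 89.7
t: 25.7
tcp_pos: [0.5633, -0.2718, 0.0763]
tool_rot: [0.968, 0.25, 0.0, 0.0]
force: [-1.8, 2.7, 7.9]
finger_gap: 0.144
gripper_force: 90.0
```

```bash
python3 -m pendant '[[[0,0,0.0013,0,0,0,0],[0,0,0.0013,0,0,0,0],[0,0,0,0,0,0,0],[0,0,0,0,0,0,0]]]' 90
python3 -m pendant '[[[0,0,0,0,0,0.5,0],[0,0,0,0,0,0.5,0],[0,0,0,0,0,0.5,0],[0,0,0,0,0,0,0],[0,0,0,0,0,0,0]]]' 90
```

```text
t: 26.1
tcp_pos: [0.5633, -0.2717, 0.0745]
tool_rot: [0.968, 0.25, 0.0, 0.0]
force: [-2.0, 3.4, 9.7]
finger_gap: 0.136
gripper_force: 90.2
t: 26.6
tcp_pos: [0.5638, -0.2718, 0.0746]
tool_rot: [0.987, 0.162, 0.001, 0.0]
force: [-0.3, 3.9, 10.3]
finger_gap: 0.136
gripper_force: 90.0
```

```bash
python3 -m pendant '[[[0.0002,-0.0005,0,0,0,0.5,0],[0,0,0,0,0,0.5,0],[0,0,0,0,0,0.5,0],[0,0,0,0,0,0.5,0],[0,0,0,0,0,0,0],[0,0,0,0,0,0,0]]]' 90
python3 -m pendant '[[[0,0,0,0,0,0.5,0],[0,0,0,0,0,0.5,0],[0,0,0,0,0,0.5,0],[0,0,0,0,0,0,0],[0,0,0,0,0,0,0]]]' 90
python3 -c "
from h import *
s=monitor.sense();print(s['ft_torque'],R.from_quat(s['tool_rot']).as_matrix()[:2,0],s['q'][5])"
```

```text
t: 27.2
tcp_pos: [0.564, -0.2719, 0.0747]
tool_rot: [0.999, 0.043, 0.001, 0.001]
force: [-0.7, 2.1, 9.4]
finger_gap: 0.138
gripper_force: 90.0
t: 27.7
tcp_pos: [0.564, -0.2721, 0.0747]
tool_rot: [0.999, -0.047, 0.001, 0.001]
force: [-1.5, 2.7, 8.8]
finger_gap: 0.142
gripper_force: 89.9
[ 0.41581904  0.2422185  -0.0026268 ] [ 0.99556859 -0.09401279] 1.037538043317957
```

```bash
python3 -m pendant '[[[0,0,0,0,0,0.47,0],[0,0,0,0,0,0.47,0],[0,0,0,0,0,0.47,0],[0,0,0,0,0,0,0],[0,0,0,0,0,0,0]]]' 90
python3 -c "
from h import *
s=monitor.sense();x=R.from_quat(s['tool_rot']).as_matrix()[:2,0];print(s['ft_torque'],np.arctan2(x[1],x[0]))"
```

```text
t: 28.2
tcp_pos: [0.5639, -0.2722, 0.0747]
tool_rot: [0.991, -0.131, 0.001, 0.001]
force: [-0.8, 1.3, 9.1]
finger_gap: 0.142
gripper_force: 89.9
[ 0.34023413  0.32490586 -0.0741211 ] -0.2633048567039864
```

Turned 0.77 rad. Letting it rise into the pockets.

```bash
python3 -m pendant '[[[0,0,-0.0012,0,0,0,0],[0,0,-0.0012,0,0,0,0],[0,0,-0.0012,0,0,0,0],[0,0,-0.0012,0,0,0,0],[0,0,0,0,0,0,0],[0,0,0,0,0,0,0]]]' 90
python3 -m pendant '[[[0,0,-0.0012,0,0,0,0],[0,0,0,0,0,0,0],[0,0,0,0,0,0,0]]]' 90
```

```text
t: 28.8
tcp_pos: [0.5639, -0.2722, 0.0779]
tool_rot: [0.991, -0.131, 0.001, 0.001]
force: [-0.4, 0.3, 6.0]
finger_gap: 0.138
gripper_force: 89.4
t: 29.1
tcp_pos: [0.5638, -0.2721, 0.0781]
tool_rot: [0.991, -0.131, 0.001, 0.001]
force: [0.8, -1.0, -0.1]
finger_gap: 0.14
gripper_force: 88.7
```

It holds: 1 mm more of pull took off 6 N while it rose only 0.2 mm, at origin 29.1 mm. Releasing and checking.

```bash
python3 -m pendant '[[[0,0,0,0,0,0,0.2],[0,0,0,0,0,0,0.4],[0,0,0,0,0,0,0.6],[0,0,0,0,0,0,0.6],[0,0,-0.03,0,0,0,0.6],[0,0,-0.05,0,0,0,0.6],[0,0,-0.04,0,0,0,0.6],[0,0,0,0,0,0,0.6],[0,0,0,0,0,0,0.6],[0,0,0,0,0,0,0.6]]]' 90
python3 - <<'E'
from h import *
w=snap('wrist'); print(monitor.sense()['tcp_pos'])
fin(w,[.562,-.271],.1,.13); fin(w,[.562,-.271],.08,.092)
s=snap('side'); S=cloud(s).reshape(-1,3)
for c in ([.4275,.3005],): 
    q=S[(np.abs(S[:,:2]-c)<.03).all(1)&(S[:,2]>.07)]; print('spent fin',len(q),q.mean(0).round(3),q[:,2].max().round(3))
E
```

```text
t: 30.1
tcp_pos: [0.5621, -0.2706, 0.173]
tool_rot: [0.991, -0.131, -0.001, -0.001]
force: [0.9, 0.6, 0.1]
finger_gap: 0.6
gripper_force: 0.0
[ 0.56207789 -0.27058469  0.17265551]
fin 1216 [ 563.1 -271.5] [13.9 35.5] 75.2 [0.1087 0.1129 0.1141]
fin 1467 [ 564.  -271.5] [42.1 39.8] 75.7 [0.0819 0.0867 0.0882]
spent fin 45 [0.423 0.296 0.08 ] 0.09
```

```bash
python3 -c "
from station import job
print(job.sign_off())"
```

```text
the job is handed in; nothing more can be done
None
```

I weighed the near cartridge and it is the spent one; it stands upright in the clear tray, the dry one is locked in the drier socket (origin 29 mm up), and the job is handed in at about 30 s.

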